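# Level the instrument shelf

## Robot

A 6-joint arm with a two-finger parallel gripper is mounted at the origin on the work surface. World frame = base frame: x ahead of the robot, y to its left, z up, the work surface at z = 0. Lengths are in m, angles in rad, forces in N, time in s.
With the tool pointing down it reaches from about 0.25 to 0.725 m from the base axis. Payload 4 kg.
Tool frame: the origin (TCP) lies midway between the tips of the shut fingers; the grasp point (between the pads) lies bot.pinch_z behind it (bot.pinch_z is the distance from the TCP to the grasp point, in m); z points along the fingers, y is the line along which they close (so a half turn about z gives the same grasp; the last joint's range is limited). The gripper opens to 85 mm and grips with 20 to 120 N. Pads are 22 mm wide; open, the fingers measure 114 mm over their backs; the gripper's body (76 mm by 85 mm) begins 54 mm behind the grasp point. The pads swing forward as they close: fully open they stand 13 mm farther back than shut.
Start: joints at [1.171, 0.241, 0.005, 1.335, 0, 1.571], TCP at [0.195, 0.461, 0.231] pointing down, gripper open.
Joint ranges: [-2.72, 2.72], [-1.05, 1.87], [-1.09, 1.28], [-1.99, 2.15], [-1.42, 1.44], [-3.14, 3.14]. Speed limits (rad/s): [2.79, 2.79, 3.14, 3.14, 3.14, 3.14].

## Interface

Orientations are given as a unit quaternion [x, y, z, w].
In Python, from workcell import bot gives the robot as it stands.
- The arm moves only by the tool run_rows, called after "Request:" as name(argument=value, ...), one argument or row to a line, values as JSON. Schema: {"type":"object","properties":{"segments":{"type":"object","properties":{"plan":{"type":"array","items":{"type":"array","items":{"type":"number"},"minItems":7,"maxItems":7},"minItems":1,"maxItems":10}},"additionalProperties":false,"required":["plan"]},"only":{"type":"string"},"quiet":{"type":"boolean"},"lines":{"type":"string"}},"required":["segments"],"additionalProperties":false}. segments is an object whose key "plan" holds a list of rows, 1 to 10 of them, each of 7 numbers: a rotation vector rx, ry, rz in units of 0.05 rad, then dx, dy, dz in units of 25 mm, then the finger opening in m; each row is the pose to reach, as a shift and turn from the pose commanded when the call began, along the tool's axes at that moment; what a row does not reach only later rows make up. A row lasts 1/8 s, in which the tool goes at most 0.0625 m and 0.188 rad, less where a joint would pass 70% of its speed; a pose out of reach is approached as far as the arm can. The fingers move at their own pace and stop on an object; the grip force is fixed at half the most. Time passes only in rows, so rows that do not move let the fingers close. The tool returns the time, the measured TCP pose, the force, the opening and the grip force at its end. only (a regular expression) keeps the lines of the reply that match it, lines (a string "A,B") keeps lines A to B, and quiet returns only ok. Input that does not fit is refused with a message, and nothing moves.
- bot.get_obs(): the state, without advancing time (a new reading comes with each control period).
- bot.camera(name): name is "scene" or "side" or "wrist"; returns the picture (384x512x3 uint8, red, green, blue); there is no depth.
- bot.calibration(name): a dict with "mtx" (3x3 intrinsics, pixels), "k1" (the pictures are not rectified: a ray, as slopes to the right and down, at radius r is drawn at 1 + k1 r^2 times it, then the intrinsics apply), "R" (3x3) and "t" (3): a world point X has camera coordinates R X + t. Camera axes: x right, y down, z forward; pixel columns grow to the right and rows downward; lengths in m; the calibration is good to about 2 mm. A picture is of the moment at which its call begins: read the wrist's pose just before it. calibration takes no time and is no camera call; for the wrist camera it gives the pose at the moment of the call.
- bot.job_done(): hands the job in; it is judged then, once.
The state is a dict: "clock": time; "joint_pos": joint angles; "joint_vel": joint speeds; "tau": joint torques, N m; "eef_pos": TCP position; "tool_rot": TCP orientation; "ft_force": force on the tool from outside, world axes, zero at the start; "ft_torque": the same for the moment, N m; "grip_width": finger opening in m; "grasp_force": force on a finger pad.
Only numpy, scipy, OpenCV 4.12 (cv2) and the standard library are available. Lean on these libraries where they do the work, as an engineer would, in place of code of your own. Each camera call takes 0.05 s, during which the arm holds its last target. There are 200 camera calls.

## Task

The small instrument shelf is low at the end with the levelling foot. Set the spirit level down lengthwise on the shelf, in the middle strip between the fixed feet and the knob, and let it go; then turn the foot's knob until the bubble comes to rest between the two lines, and finally press the level down onto the shelf with the fingertips, with about a kilogram of push (10 N), clear of the shelf itself. Finish while still pressing, the bubble still between the lines, and leave everything else where it stands.

Things in the scene. Friction and masses are not known exactly. Their poses are not given: they have to be found in the camera images.
- level: spirit level: plain aluminium bar 180 x 36 x 40 mm high, black end caps, about 0.4 kg, flat sides to grip across its width; at the start on the bench, right of the shelf. Origin: centre of its underside; x along its length, z up; both ways round alike. The vial is under a 62 mm window in the middle of the top; the rest of the top is solid and flat, the window's pane flush with it.
- bubble (a joint): place of the 16 mm bubble, m along the level's +x: 0 = centred between the two black lines, which stand 22 mm apart, so within 0.003 it is wholly between them. It runs to the higher end, 2 mm for each mm/m of slope, stops at 0.020, and takes about 1.5 s to come to rest.
- shelf: instrument shelf on the bench (z = 0): grey steel plate 240 x 400 x 8 mm, folded rim below, levelling foot at x 0, y +150 mm, two fixed feet at x -85 and +85, y -150 mm (screw heads 4 mm above it). Origin: centre of its flat top, about 85 mm up; y along its length to the levelling foot, whose end starts 1 to 2 mm low; x across, away from the robot. Bare from x -110 to +55, y -130 to +90 mm.
- foot_knob (a point): centre of the levelling foot's knob: upright, round, black, ribbed, 49 mm across, 26 mm tall, underside 15 mm above the plate; this point stays put as it turns (0.12 N m, stays as left). Clockwise from above raises this end of the shelf 2 mm a turn and runs the bubble 2.1 mm per rad (13 mm a turn) towards the knob; half to 0.9 of a turn is missing at the start. Axes as the shelf's.
- solder_spool: bystander, to be left alone: full solder spool, grey flanges, 52 mm across, 34 mm tall, standing on the shelf by its far long edge, towards the fixed-feet end. Origin: centre of its underside
- wire_spool: bystander, to be left alone: copper wire spool, white flanges, 42 mm across, 40 mm tall, standing on the shelf by its far long edge, near the middle of the length. Origin: centre of its underside
- spray_can: bystander, to be left alone: white spray can with black cap, 66 mm across, 200 mm tall, on the bench at the back left. Origin: centre of its underside
- meter: bystander, to be left alone: black needle meter with white dial, 55 x 95 x 135 mm plus terminals, on the bench to the left. Origin: centre of its underside
- carton: bystander, to be left alone: white paper carton, 100 x 140 x 70 mm, on the bench at the right. Origin: centre of its underside
- parts_case: bystander, to be left alone: flat clear parts case, 130 x 200 x 32 mm, on the bench at the front right. Origin: centre of its underside
- resistor_jar: bystander, to be left alone: small amber jar with black lid, 44 mm across, 62 mm tall, on the bench in front of the shelf. Origin: centre of its underside
- screwdriver: bystander, to be left alone: screwdriver with black handle, 190 mm long, lying on the bench in front. Origin near the middle of its length

How it is judged:
On the way, in this order (a step that is already met when the one before it is completed fails the run):
1. the level is set down lengthwise on the shelf and let go (x of level in the frame of shelf between -0.09 and 0.06 m and y of level in the frame of shelf between -0.115 and 0.07 m and z of level in the frame of shelf between -0.004 and 0.004 m and angle between the x axis of level and the y axis of shelf, either way round below 0.2 rad and contact force between level and shelf above 1.5 N and contact force between the fingers and level below 0.3 N), for 0.3 s.
2. with the level lying on the shelf, the foot is turned until the bubble rests between the lines (x of level in the frame of shelf between -0.09 and 0.06 m and y of level in the frame of shelf between -0.115 and 0.07 m and z of level in the frame of shelf between -0.004 and 0.004 m and angle between the x axis of level and the y axis of shelf, either way round below 0.2 rad and contact force between level and shelf above 1.5 N and value of joint bubble between -0.003 and 0.003 m and angle between shelf's own z axis and vertical below 0.0022 rad), for 0.5 s.
At the end, for the whole second after the job is handed in: Level flat on the shelf's middle strip, lengthwise within 11 degrees; bubble within 3 mm of centre; shelf level within 2 mm/m; fingertips pressing the level with over 4 N, 8 to 32 N in all between level and shelf (its weight of 3 to 4.5 N included); fingers off the shelf; others within 20 mm (all of step 2 and contact force between the fingers and level above 4 N and contact force between level and shelf between 8 and 32 N and linear speed of level below 0.02 m/s and contact force between the fingers and shelf below 0.5 N); the arm keeps its last pose, push and grip.
It fails at once if a thing standing on the shelf or the bench is knocked or moved more than 20 mm (distance of any of solder_spool, wire_spool, spray_can, meter, carton, parts_case, resistor_jar, screwdriver from where it was at the start of the episode above 0.02 m).
It also fails if it takes over 70 s, if anything falls off the work surface, if the arm or the gripper's body presses on something with over 40 N, if the wrist force passes 120 N, or if a joint passes its speed limit or range.

## Working session

There is one attempt and no reset: what is moved stays moved. The work goes in short steps, Python scripts to look and compute and a tool call to move; the robot and the scene stay as the last step left them, time stands still between calls to the robot, and variables do not carry over. Pictures are saved under pics/ and viewed, at most 10 in all, crops included, and the job is handed in when it is done.

```bash
ls; mkdir -p pics
```

Run:
```python
from workcell import bot
import cv2
o=bot.get_obs();print(o['clock'],o['eef_pos'],o['tool_rot'],o['grip_width'],bot.pinch_z)
for n in("scene","side"):
    im=bot.camera(n);cv2.imwrite(f"pics/{n}0.png",cv2.resize(im[:,:,::-1],(800,600),interpolation=cv2.INTER_CUBIC))
    c=bot.calibration(n);print(n,c['mtx'].tolist(),c['k1'],(-c['R'].T@c['t']).round(3))
```

```text
pics
workcell.py
0.0 [0.1943811  0.46000066 0.23042717] [ 1.98566502e-01  9.80086873e-01 -1.01359090e-03 -1.98153100e-04] 0.08541983251253636 0.0187
scene [[364.8916189827397, 0.0, 248.51445093674263], [0.0, 364.8916189827397, 189.8791639557079], [0.0, 0.0, 1.0]] -0.056708470832056816 [0.941 0.765 0.753]
side [[418.8864968508938, 0.0, 248.73226581320006], [0.0, 418.8864968508938, 194.65292589616965], [0.0, 0.0, 1.0]] -0.1036043628950093 [-0.135  1.068  0.89 ]
```
View pics/scene0.png

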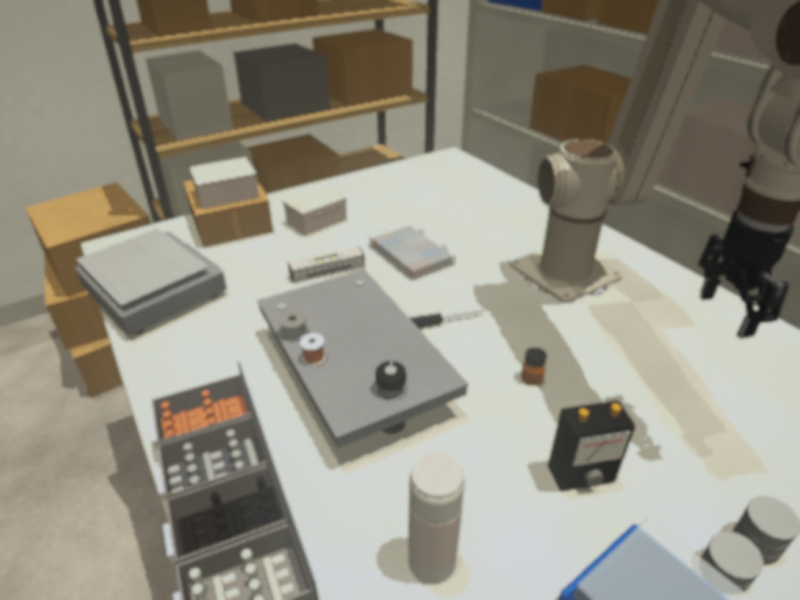

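View pics/side0.png

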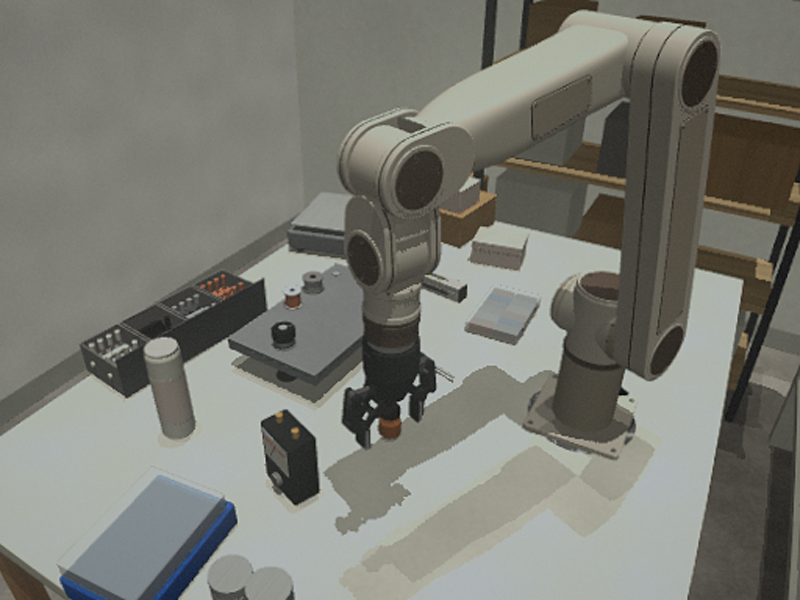

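Scene view (800 px): level at about (290,268)–(363,255); shelf corners (260,303), (363,273), (466,385), (337,438); knob top about (391,370); spools (293,320) and (312,343). Now turning these into positions.

Create h.py:
```python
import numpy as np,cv2
from workcell import bot
from scipy.spatial.transform import Rotation as R
def ray(n,uv,z,c=None,s=1.5625):
    c=c or bot.calibration(n)
    p=cv2.undistortPoints(np.array([[uv]],float)/s,c['mtx'],np.array([c['k1'],0,0,0.]))[0,0]
    d=c['R'].T@np.array([*p,1]);o=-c['R'].T@c['t']
    return o+d*(z-o[2])/d[2]
def save(n,f,crop=None,s=1.5625):
    c=bot.calibration(n);im=bot.camera(n)
    if crop: a,b,w,h=crop;im=im[b:b+h,a:a+w]
    cv2.imwrite(f,cv2.resize(im[:,:,::-1],None,fx=s,fy=s,interpolation=cv2.INTER_CUBIC));return c
def tool(target):  # target world delta -> tool axes
    o=bot.get_obs();r=R.from_quat(o['tool_rot']);return r.inv().apply(np.array(target)-o['eef_pos'])
```

Run:
```python
from h import *
P=lambda n,uv,z:print(n,uv,ray(n,uv,z).round(3)[:2])
for uv in[(260,303),(363,273),(466,383),(337,436)]:P("scene",uv,.085)
for uv in[(391,367)]:P("scene",uv,.126)
P("side",(283,325),.126)
print('level top');[P("scene",uv,.04) for uv in[(289,264),(362,249),(364,257),(291,274)]]
[P("side",uv,.04) for uv in[(467,289)]]
print('spools');P("scene",(293,318),.119);P("scene",(312,341),.125);P("side",(313,276),.119);P("side",(292,290),.125)
print('can');P("scene",(437,470),.2)
```

```text
scene (260, 303) [ 0.699 -0.15 ]
scene (363, 273) [ 0.473 -0.135]
scene (466, 383) [0.489 0.245]
scene (337, 436) [0.722 0.233]
scene (391, 367) [0.597 0.184]
side (283, 325) [0.602 0.18 ]
level top
scene (289, 264) [ 0.569 -0.322]
scene (362, 249) [ 0.392 -0.289]
scene (364, 257) [ 0.406 -0.254]
scene (291, 274) [ 0.582 -0.28 ]
side (467, 289) [ 0.378 -0.284]
spools
scene (293, 318) [ 0.676 -0.028]
scene (312, 341) [0.677 0.057]
side (313, 276) [ 0.673 -0.032]
side (292, 290) [0.672 0.053]
can
scene (437, 470) [0.683 0.432]
```

The manual's scale: shifts go in units of 25 mm and turns go in units of 0.05 rad. Converting my numbers, -0.15 m is -6, -0.09 m is -3.6, -0.4 rad is -8.

Request:
run_rows(
  segments={"plan": [[0,0,-2,-2,-1.2,-2,0.085],[0,0,-4,-4,-2.4,-3.2,0.085],[0,0,-6,-6,-3.6,-4,0.085],[0,0,-8,-8,-4.8,-4,0.085],[0,0,-8,-10,-6,-4,0.085],[0,0,-8,-12,-7.2,-4,0.085],[0,0,-8,-14,-8.4,-4,0.085],[0,0,-8,-16,-9.6,-4,0.085],[0,0,-8,-17.6,-10.4,-4,0.085],[0,0,-8,-17.6,-10.4,-4,0.085]]},
)

```text
clock: 1.35
eef_pos: [0.4998, 0.0474, 0.3299]
tool_rot: [0.002, 1.0, -0.0, -0.001]
ft_force: [-1.1, 0.7, -0.3]
grip_width: 0.085
grasp_force: 0.0
```

Run:
```python
from h import *
c=save("wrist","pics/w1.png")
o=bot.get_obs();print(o['joint_pos'],o['eef_pos'],o['tool_rot']);print((-c['R'].T@c['t']),c['R'],c['mtx'],c['k1'])
import pickle;pickle.dump(c,open("w1.pkl","wb"))
```

```text
[9.71056911e-02 2.26845827e-01 2.41604035e-01 1.58783280e+00
 3.20821420e-04 9.98444186e-02] [0.49889148 0.04869588 0.33023831] [ 1.36954513e-03  9.99998400e-01  4.76387523e-05 -1.14938240e-03]
[0.42648078 0.04891762 0.47346461] [[ 4.94220274e-03  9.99987691e-01 -4.38052607e-04]
 [ 9.58690166e-01 -4.61350923e-03  2.84414981e-01]
 [ 2.84409459e-01 -1.82559322e-03 -9.58701167e-01]] [[293.60626274   0.         250.29634396]
 [  0.         293.60626274 193.45205924]
 [  0.           0.           1.        ]] 0.02039339900428055
```

View pics/w1.png

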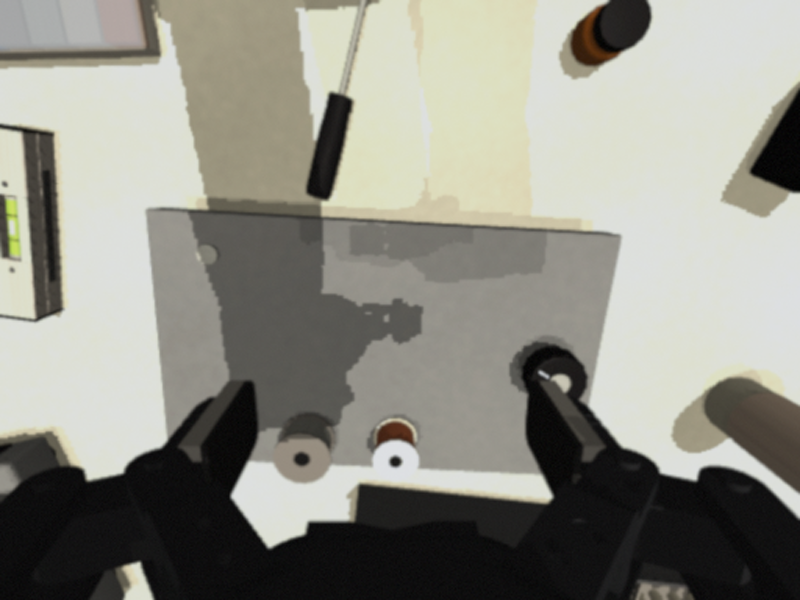

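Wrist view: shelf near corners at (148,209) and (621,236), left edge to (167,460), screw head (207,254), knob's top about (556,375), part of the level at the left (centre ≈ (10,225)).

Run:
```python
from h import *
import pickle;c=pickle.load(open("w1.pkl","rb"))
for uv,z in[((148,209),.085),((621,236),.085),((207,254),.088),((556,375),.126),((395,461),.125),((302,460),.119)]:print(uv,ray("wrist",uv,z,c).round(4)[:2])
a=ray("wrist",(148,209),.085,c);b=ray("wrist",(621,236),.085,c)
d=(b-a)[:2];print('len',np.hypot(*d),'yaw',np.arctan2(-d[0],d[1]))
u=d/np.hypot(*d);x=np.array([u[1],-u[0]])
ctr=(a+b)[:2]/2+.12*x
print('ctr',ctr,'knob',ctr+.15*u,'screw',ctr-.085*x-.15*u)
for uv in[(50,133),(62,315)]:print('level end',ray("wrist",uv,.04,c)[:2].round(4), ray("wrist",uv,0.0,c)[:2].round(4))
```

```text
(148, 209) [ 0.4602 -0.1527]
(621, 236) [0.4844 0.2421]
(207, 254) [ 0.4974 -0.1076]
(556, 375) [0.5929 0.1842]
(395, 461) [0.6757 0.051 ]
(302, 460) [ 0.6784 -0.0322]
len 0.3956002393298809 yaw -0.06131555747163338
ctr [0.59208445 0.03734485] knob [0.60127602 0.18706297] screw [ 0.49805261 -0.10716471]
level end [ 0.3987 -0.2505] [ 0.3961 -0.2782]
level end [ 0.5666 -0.2757] [ 0.5795 -0.3057]
```

Converted, -0.335 m is -13.4, -0.3 m is -12, 0.19 rad is 3.8.

Request:
run_rows(
  segments={"plan": [[0,0,1,0,-2,0,0.085],[0,0,2,0.2,-4,0.4,0.085],[0,0,3,0.4,-6,0.8,0.085],[0,0,3.8,0.48,-8,1.2,0.085],[0,0,3.8,0.48,-10,1.6,0.085],[0,0,3.8,0.48,-12,1.6,0.085],[0,0,3.8,0.48,-13.4,1.6,0.085],[0,0,3.8,0.48,-13.4,1.6,0.085]]},
)

```text
clock: 2.4
eef_pos: [0.4864, -0.2858, 0.2907]
tool_rot: [0.096, 0.995, 0.0, -0.0]
ft_force: [0.4, 0.2, -0.6]
grip_width: 0.085
grasp_force: 0.0
```

Run:
```python
from h import *
c=save("wrist","pics/w2.png")
import pickle;pickle.dump(c,open("w2.pkl","wb"))
```

```text
(no output)
```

View pics/w2.png

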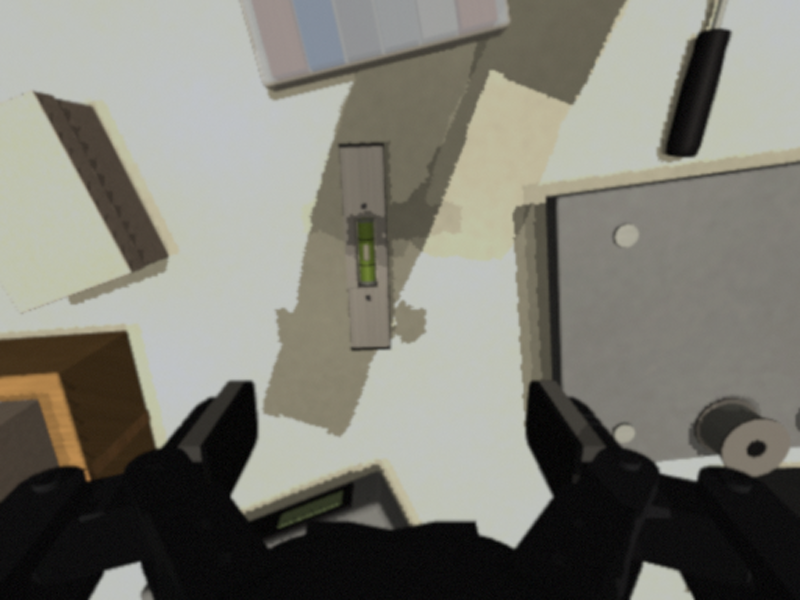

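Level's top corners at (340,144), (384,144), (390,348), (351,349); vial centre (367,252).

Run:
```python
from h import *
import pickle;c=pickle.load(open("w2.pkl","rb"))
q=np.array([ray("wrist",uv,.04,c)[:2] for uv in[(340,144),(384,144),(390,348),(351,349)]]);print(q.round(4))
m=q.mean(0);d=(q[2]+q[3]-q[0]-q[1])/2;print(m,np.hypot(*d),np.arctan2(d[1],d[0]),np.hypot(*(q[1]-q[0])))
print('vial',ray("wrist",(367,252),.04,c)[:2])
print('screws',[ray("wrist",uv,.088,c)[:2].round(4) for uv in((626,236),(624,433))])
print(tool([*m,.29]), R.from_quat(bot.get_obs()['tool_rot']).as_matrix()[:,1])
```

```text
[[ 0.3901 -0.3082]
 [ 0.3969 -0.2731]
 [ 0.5726 -0.3024]
 [ 0.5667 -0.338 ]]
[ 0.48156293 -0.30543784] 0.17855028923371 -0.16627111869436914 0.03567914146589611
vial [ 0.48082135 -0.30488388]
screws [array([ 0.4982, -0.1073]), array([ 0.6678, -0.1173])]
[ 0.00096169 -0.02146881  0.00087217] [0.18895941 0.98198434 0.00104973]
```

Request:
run_rows(
  segments={"plan": [[0,0,-0.48,0.04,-0.86,2,0.085],[0,0,-0.48,0.04,-0.86,4,0.085],[0,0,-0.48,0.04,-0.86,6,0.085],[0,0,-0.48,0.04,-0.86,8,0.085],[0,0,-0.48,0.04,-0.86,9.6,0.085],[0,0,-0.48,0.04,-0.86,10.4,0.085],[0,0,-0.48,0.04,-0.86,11,0.085],[0,0,-0.48,0.04,-0.86,11.2,0.085],[0,0,-0.48,0.04,-0.86,11.2,0.03],[0,0,-0.48,0.04,-0.86,11.2,0.03]]},
)

```text
clock: 3.7
eef_pos: [0.4826, -0.3065, 0.0124]
tool_rot: [0.083, 0.997, -0.0, 0.001]
ft_force: [0.5, 0.2, -0.4]
grip_width: 0.0509
grasp_force: 0.0
```

Request:
run_rows(
  segments={"plan": [[0,0,0,0,0,0,0.03],[0,0,0,0,0,0,0.03],[0,0,0,0,0,0,0.03],[0,0,0,0,0,0,0.03],[0,0,0,0,0,0,0.03],[0,0,0,0,0,0,0.03]]},
)

```text
clock: 4.45
eef_pos: [0.4825, -0.307, 0.0126]
tool_rot: [0.083, 0.997, -0.001, 0.001]
ft_force: [-0.6, -0.9, 6.2]
grip_width: 0.035
grasp_force: 63.0
```

Converted, -0.2 m is -8, 0.28 m is 11.2, 0.84 rad is 16.8.

Request:
run_rows(
  segments={"plan": [[0,0,0,0,0,-1.2,0.03],[0,0,0,0,0,-3.2,0.03],[0,0,0,0,0,-5.2,0.03],[0,0,0,0,0,-7.2,0.03],[0,0,2,-0.12,1.6,-8,0.03],[0,0,4.8,-0.24,3.2,-8,0.03],[0,0,7.8,-0.4,5.2,-8,0.03],[0,0,10.8,-0.6,7.2,-8,0.03],[0,0,13.8,-0.72,9.2,-8,0.03],[0,0,16.8,-0.84,11.2,-8,0.03]]},
)

```text
clock: 5.7
eef_pos: [0.5478, -0.0317, 0.2099]
tool_rot: [0.484, 0.875, -0.001, -0.001]
ft_force: [-0.0, -0.6, -4.4]
grip_width: 0.035
grasp_force: 61.8
```

Request:
run_rows(
  segments={"plan": [[0,0,3,0,0,0,0.03],[0,0,6,0,0,0,0.03],[0,0,8.8,0,0,0,0.03],[0,0,11.2,0,0,0,0.03],[0,0,12.5,0,0,0,0.03],[0,0,12.5,0,0,0,0.03]]},
)

```text
clock: 6.45
eef_pos: [0.5477, -0.0333, 0.21]
tool_rot: [0.728, 0.686, -0.001, -0.001]
ft_force: [-0.6, -0.4, -4.2]
grip_width: 0.0352
grasp_force: 61.9
```

Run:
```python
from h import *
print(bot.get_obs()['tool_rot'],bot.get_obs()['joint_pos'],tool([.560,.008,.110]))
c=save("side","pics/s3.png",crop=(100,100,300,200),s=2)
```

```text
[ 0.72777145  0.68581802 -0.00093618 -0.00122191] [-6.09018744e-02  3.49222938e-01  9.85599602e-02  1.32319647e+00
  3.08580350e-04  1.56923386e+00] [0.04192884 0.01014344 0.099973  ]
```

View pics/s3.png

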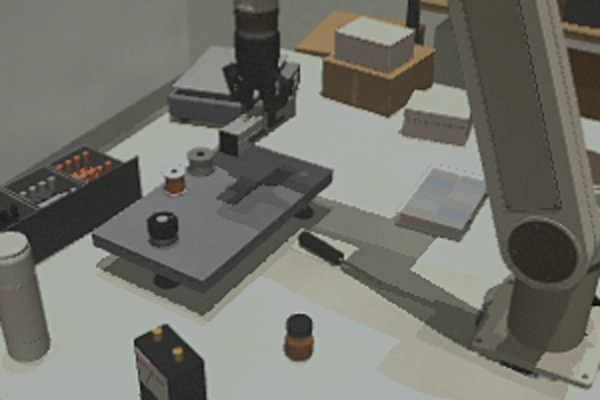

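Request:
run_rows(
  segments={"plan": [[0,0,0,1.2,0.24,0.4,0.03],[0,0,0,1.68,0.4,1.6,0.03],[0,0,0,1.68,0.4,3,0.03],[0,0,0,1.68,0.4,3.8,0.03],[0,0,0,1.68,0.4,4.16,0.03],[0,0,0,1.68,0.4,4.28,0.03],[0,0,0,1.68,0.4,4.28,0.03]]},
)

```text
clock: 7.38
eef_pos: [0.5617, 0.0078, 0.105]
tool_rot: [0.728, 0.686, 0.0, 0.0]
ft_force: [0.3, 0.0, -3.8]
grip_width: 0.0351
grasp_force: 61.7
```

Request:
run_rows(
  segments={"plan": [[0,0,0,0,0,0.06,0.03],[0,0,0,0,0,0.12,0.03],[0,0,0,0,0,0.12,0.03]]},
)

```text
clock: 7.75
eef_pos: [0.5612, 0.0079, 0.1014]
tool_rot: [0.728, 0.686, 0.0, 0.0]
ft_force: [-0.4, -0.5, -3.4]
grip_width: 0.0352
grasp_force: 61.7
```

Request:
run_rows(
  segments={"plan": [[0,0,0,0,0,0.04,0.03],[0,0,0,0,0,0.08,0.03],[0,0,0,0,0,0.08,0.03]]},
)

```text
clock: 8.12
eef_pos: [0.561, 0.0079, 0.0991]
tool_rot: [0.728, 0.686, -0.0, -0.0]
ft_force: [-0.3, 0.0, -4.7]
grip_width: 0.0349
grasp_force: 61.7
```

Request:
run_rows(
  segments={"plan": [[0,0,0,0,0,0.04,0.03],[0,0,0,0,0,0.06,0.03],[0,0,0,0,0,0.06,0.03]]},
)

```text
clock: 8.5
eef_pos: [0.5611, 0.0079, 0.0977]
tool_rot: [0.728, 0.686, -0.0, -0.0]
ft_force: [0.1, -0.3, -3.4]
grip_width: 0.0352
grasp_force: 61.8
```

Request:
run_rows(
  segments={"plan": [[0,0,0,0,0,0.04,0.03],[0,0,0,0,0,0.04,0.03]]},
)

```text
clock: 8.75
eef_pos: [0.5613, 0.0079, 0.0973]
tool_rot: [0.728, 0.686, 0.0, 0.0]
ft_force: [-0.4, 0.1, -1.0]
grip_width: 0.0348
grasp_force: 62.3
```

Converted, 0.0008 m is 0.032.

Request:
run_rows(
  segments={"plan": [[0,0,0,0,0,0.032,0.03],[0,0,0,0,0,0.032,0.03],[0,0,0,0,0,0.032,0.07],[0,0,0,0,0,0.032,0.07],[0,0,0,0,0,0.032,0.07],[0,0,0,0,0,0.032,0.07],[0,0,0,0,0,0.032,0.07],[0,0,0,0,0,0.032,0.07],[0,0,0,0,0,0.032,0.07]]},
)

```text
clock: 9.88
eef_pos: [0.5612, 0.0079, 0.096]
tool_rot: [0.728, 0.686, -0.0, -0.0]
ft_force: [-0.1, 0.2, 0.1]
grip_width: 0.0702
grasp_force: 0.0
```

Request:
run_rows(
  segments={"plan": [[0,0,0,0,0,-1.2,0.07],[0,0,0,0,0,-3.2,0.07],[0,0,0,0,0,-5.2,0.07],[0,0,0,-0.8,0,-6,0.07],[0,0,0,-2.4,0,-6,0.07],[0,0,0,-2.4,0,-6,0.07]]},
)

```text
clock: 10.62
eef_pos: [0.5575, -0.0541, 0.2465]
tool_rot: [0.729, 0.684, 0.0, 0.0]
ft_force: [-0.5, 0.2, 0.5]
grip_width: 0.0703
grasp_force: 0.0
```

Run:
```python
from h import *
c=save("wrist","pics/w4.png")
import pickle;pickle.dump(c,open("w4.pkl","wb"))
```

```text
(no output)
```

View pics/w4.png

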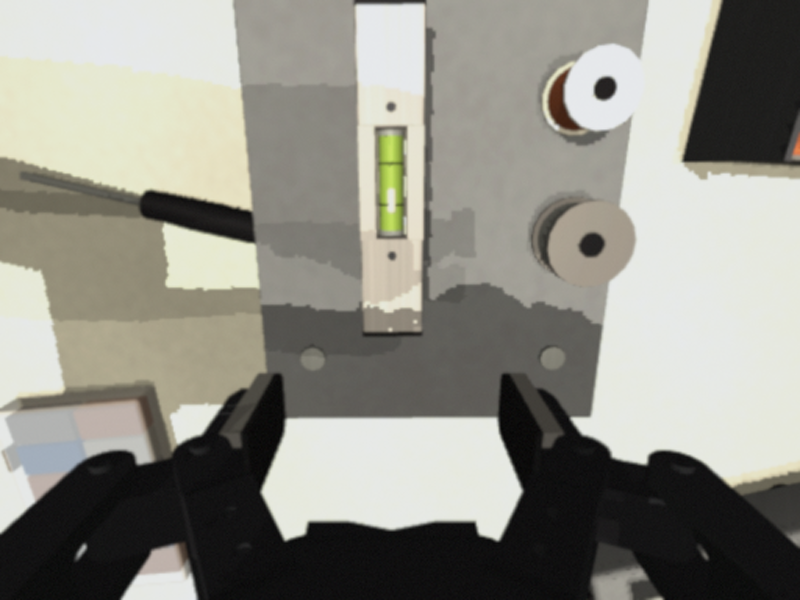

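Level lies lengthwise in the middle strip; vial lines at rows ~163 and ~205, bubble centred about row 200 — ~8 mm towards the fixed feet, so about 4 rad of knob is missing. Moving above the knob, winding joint 6 back.

Converted, 0.242 m is 9.68, 0.026 m is 1.04, -1.7 rad is -34.

Request:
run_rows(
  segments={"plan": [[0,0,-3.4,1,0.12,0,0.07],[0,0,-6.8,2,0.24,0,0.07],[0,0,-10.2,3,0.4,0,0.07],[0,0,-13.6,4,0.52,0,0.07],[0,0,-17,5,0.64,0,0.07],[0,0,-20.4,6,0.76,0,0.07],[0,0,-23.8,7,0.88,0,0.07],[0,0,-27.2,8,0.96,0,0.07],[0,0,-30.6,9,1.04,0,0.07],[0,0,-34,9.68,1.04,0,0.07]]},
)

```text
clock: 11.92
eef_pos: [0.5975, 0.1903, 0.2453]
tool_rot: [-0.038, 0.999, 0.0, -0.001]
ft_force: [0.2, -0.1, -0.6]
grip_width: 0.0698
grasp_force: 0.0
```

Request:
run_rows(
  segments={"plan": [[0,0,-3.4,0,0,0,0.07],[0,0,-6.8,0,0,0,0.07],[0,0,-10.2,0,0,0,0.07],[0,0,-13.6,0,0,0,0.07],[0,0,-17,0,0,0,0.07],[0,0,-20.4,0,0,0,0.07],[0,0,-23.8,0,0,0,0.07],[0,0,-27.2,0,0,0,0.07],[0,0,-30.6,0,0,0,0.07],[0,0,-33,0,0,0,0.07]]},
)

```text
clock: 13.18
eef_pos: [0.5974, 0.1891, 0.2454]
tool_rot: [0.759, -0.651, -0.0, 0.0]
ft_force: [-0.2, -1.1, 0.7]
grip_width: 0.0703
grasp_force: 0.0
```

Request:
run_rows(
  segments={"plan": [[0,0,0,0,0,0,0.07]]},
)

```text
clock: 13.3
eef_pos: [0.5975, 0.1889, 0.2455]
tool_rot: [0.757, -0.653, -0.0, 0.0]
ft_force: [-0.7, 0.2, 0.5]
grip_width: 0.0704
grasp_force: 0.0
```

Run:
```python
from h import *
c=save("wrist","pics/w5.png");print(bot.get_obs()['joint_pos'])
import pickle;pickle.dump(c,open("w5.pkl","wb"))
```

```text
[ 3.05901166e-01  4.99454251e-01  4.19570888e-01  1.49172758e+00
  2.89549446e-04 -1.41228373e+00]
```

View pics/w5.png

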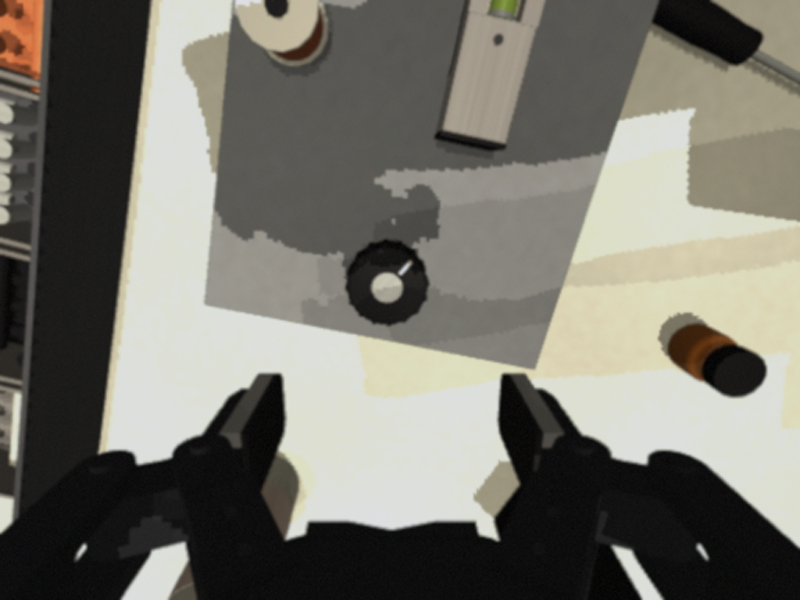

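Knob's top is a disc centred at about (387,283), 81 px across.

Run:
```python
from h import *
import pickle;c=pickle.load(open("w5.pkl","rb"))
for z in(.124,.126):print(ray("wrist",(387,283),z,c).round(4))
print('dia',np.linalg.norm(ray("wrist",(347,283),.125,c)-ray("wrist",(428,283),.125,c)))
k=ray("wrist",(387,283),.125,c)
print('corners',[ray("wrist",uv,.085,c)[:2].round(4) for uv in((205,304),(535,369))])
print('level end',[ray("wrist",uv,.125,c)[:2].round(4) for uv in((437,137),(505,148))])
print(tool([k[0],k[1],.095]))
```

```text
[0.5999 0.1848 0.124 ]
[0.6    0.1843 0.126 ]
dia 0.0480187334399073
corners [array([0.7207, 0.228 ]), array([0.4839, 0.2423])]
level end [array([0.585 , 0.1001]), array([0.5474, 0.1003])]
[ 0.0045509  -0.00180472  0.15057982]
```

Request:
run_rows(
  segments={"plan": [[0,0,0,0.18,-0.08,1.6,0.07],[0,0,0,0.18,-0.08,3.6,0.07],[0,0,0,0.18,-0.08,5,0.07],[0,0,0,0.18,-0.08,5.8,0.07],[0,0,0,0.18,-0.08,6.12,0.07],[0,0,0,0.18,-0.08,6.12,0.07]]},
)

```text
clock: 14.1
eef_pos: [0.6006, 0.184, 0.0929]
tool_rot: [0.757, -0.653, -0.0, 0.0]
ft_force: [0.5, -0.6, 0.6]
grip_width: 0.0698
grasp_force: 0.0
```

Request:
run_rows(
  segments={"plan": [[0,0,0,0,0,0,0.04],[0,0,0,0,0,0,0.04],[0,0,0,0,0,0,0.04],[0,0,0,0,0,0,0.04],[0,0,0,0,0,0,0.04]]},
)

```text
clock: 14.72
eef_pos: [0.601, 0.1842, 0.0949]
tool_rot: [0.758, -0.653, 0.0, -0.001]
ft_force: [-2.7, -0.2, 5.8]
grip_width: 0.0475
grasp_force: 63.0
```

Is rotation vector <π per call OK.

Converted, -0.0005 m is -0.02, -0.0004 m is -0.016, 1.7 rad is 34.

Request:
run_rows(
  segments={"plan": [[0,0,3.4,0,0,0,0.04],[0,0,6.8,0,0,-0.004,0.04],[0,0,10.2,0,0,-0.004,0.04],[0,0,13.6,0,0,-0.008,0.04],[0,0,17,0,0,-0.008,0.04],[0,0,20.4,0,0,-0.012,0.04],[0,0,23.8,0,0,-0.012,0.04],[0,0,27.2,0,0,-0.016,0.04],[0,0,30.6,0,0,-0.016,0.04],[0,0,34,0,0,-0.02,0.04]]},
)

```text
clock: 15.98
eef_pos: [0.5997, 0.1852, 0.0948]
tool_rot: [-0.008, 1.0, 0.001, -0.0]
ft_force: [-5.3, 3.2, 5.3]
grip_width: 0.0475
grasp_force: 63.1
```

Request:
run_rows(
  segments={"plan": [[0,0,3.4,0,0,0,0.04],[0,0,6.8,0,0,-0.004,0.04],[0,0,10.2,0,0,-0.004,0.04],[0,0,13.6,0,0,-0.008,0.04],[0,0,17,0,0,-0.008,0.04],[0,0,20.4,0,0,-0.012,0.04],[0,0,23.8,0,0,-0.012,0.04],[0,0,27.2,0,0,-0.016,0.04],[0,0,30.6,0,0,-0.016,0.04],[0,0,34,0,0,-0.02,0.04]]},
)

```text
clock: 17.23
eef_pos: [0.601, 0.1865, 0.0949]
tool_rot: [0.746, 0.666, 0.002, -0.001]
ft_force: [-0.3, 6.2, 0.2]
grip_width: 0.0476
grasp_force: 62.6
```

Request:
run_rows(
  segments={"plan": [[0,0,3.4,0,0,0,0.04],[0,0,6.8,0,0,-0.004,0.04],[0,0,10.2,0,0,-0.008,0.04],[0,0,12,0,0,-0.008,0.04],[0,0,12,0,0,-0.008,0.04],[0,0,12,0,0,-0.008,0.04]]},
)

```text
clock: 17.98
eef_pos: [0.6016, 0.1862, 0.0949]
tool_rot: [0.909, 0.418, 0.002, -0.001]
ft_force: [1.3, 5.4, -1.3]
grip_width: 0.0476
grasp_force: 62.5
```

Request:
run_rows(
  segments={"plan": [[0,0,0,0,0,0,0.07],[0,0,0,0,0,0,0.07],[0,0,0,0,0,0,0.07],[0,0,0,0,0,0,0.07],[0,0,0,0,0,-1.2,0.07],[0,0,0,0,0,-3.2,0.07],[0,0,0,0,0,-5.2,0.07],[0,0,0,0,0,-6.08,0.07]]},
)

```text
clock: 18.98
eef_pos: [0.602, 0.1841, 0.2503]
tool_rot: [0.909, 0.417, 0.003, 0.0]
ft_force: [1.6, 0.1, -0.2]
grip_width: 0.0699
grasp_force: 0.0
```

Request:
run_rows(
  segments={"plan": [[0,0,-2,-1.36,0.8,0,0.07],[0,0,-4.4,-2.68,1.6,0,0.07],[0,0,-6.6,-4,2.4,0,0.07],[0,0,-8.8,-5.36,3.2,0,0.07],[0,0,-11,-6.68,4,0,0.07],[0,0,-12.92,-8,4.8,0,0.07],[0,0,-12.92,-8.38,5,0,0.07],[0,0,-12.92,-8.38,5,0,0.07]]},
)

```text
clock: 19.98
eef_pos: [0.5589, -0.0568, 0.2463]
tool_rot: [0.73, 0.683, 0.0, -0.0]
ft_force: [0.1, -0.7, 0.6]
grip_width: 0.0703
grasp_force: 0.0
```

Run:
```python
from h import *
c=save("wrist","pics/w6.png",crop=(190,50,120,160),s=3.6)
import pickle;pickle.dump(c,open("w6.pkl","wb"))
```

```text
(no output)
```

View pics/w6.png

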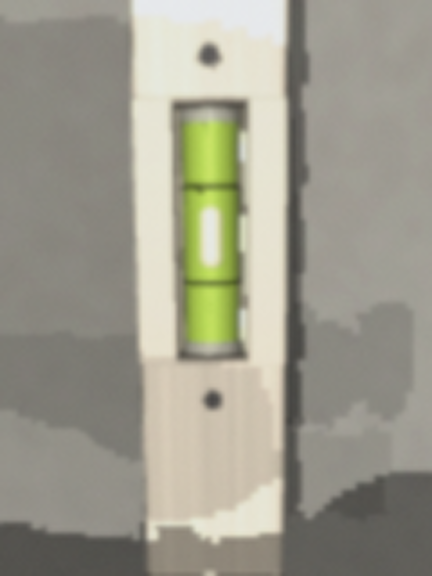

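Bubble spans 207–266 with lines at 187 and 282: ~0.5 mm off centre, good. Now press on the solid top, fingers shut.

Converted, 0.115 m is 4.6, 0.11 m is 4.4.

Request:
run_rows(
  segments={"plan": [[0,0,0,0,-0.1,0.4,0],[0,0,0,0,-0.1,1.2,0],[0,0,0,0,-0.1,2,0],[0,0,0,0,-0.1,2.8,0],[0,0,0,0,-0.1,3.6,0],[0,0,0,0,-0.1,4,0],[0,0,0,0,-0.1,4.4,0],[0,0,0,0,-0.1,4.6,0],[0,0,0,0,-0.1,4.6,0],[0,0,0,0,-0.1,4.6,0]]},
)

```text
clock: 21.28
eef_pos: [0.5569, -0.0564, 0.1318]
tool_rot: [0.729, 0.684, 0.0, 0.0]
ft_force: [0.5, 0.4, -0.4]
grip_width: 0.0001
grasp_force: 0.0
```

Request:
run_rows(
  segments={"plan": [[0,0,0,0,0,0.04,0],[0,0,0,0,0,0.08,0],[0,0,0,0,0,0.12,0],[0,0,0,0,0,0.12,0],[0,0,0,0,0,0.12,0]]},
)

```text
clock: 21.9
eef_pos: [0.5564, -0.0563, 0.1282]
tool_rot: [0.729, 0.684, -0.0, -0.0]
ft_force: [-0.3, 0.4, -0.2]
grip_width: 0.0002
grasp_force: 0.0
```

Request:
run_rows(
  segments={"plan": [[0,0,0,0,0,0.04,0],[0,0,0,0,0,0.08,0],[0,0,0,0,0,0.08,0]]},
)

```text
clock: 22.28
eef_pos: [0.5563, -0.0563, 0.1261]
tool_rot: [0.729, 0.684, -0.0, -0.0]
ft_force: [0.1, -0.9, 0.4]
grip_width: 0.0001
grasp_force: 0.0
```

Request:
run_rows(
  segments={"plan": [[0,0,0,0,0,0.02,0],[0,0,0,0,0,0.04,0],[0,0,0,0,0,0.04,0]]},
)

```text
clock: 22.65
eef_pos: [0.5564, -0.0563, 0.1252]
tool_rot: [0.729, 0.684, -0.0, -0.0]
ft_force: [0.3, -0.0, -0.5]
grip_width: -0.0001
grasp_force: 0.0
```

Converted, 0.0005 m is 0.02.

Request:
run_rows(
  segments={"plan": [[0,0,0,0,0,0.02,0],[0,0,0,0,0,0.02,0]]},
)

```text
clock: 22.9
eef_pos: [0.5564, -0.0563, 0.1251]
tool_rot: [0.729, 0.684, 0.0, 0.0]
ft_force: [-1.1, 1.3, 2.8]
grip_width: -0.0003
grasp_force: 1.5
```

Contact; add a little more.

Request:
run_rows(
  segments={"plan": [[0,0,0,0,0,0.02,0],[0,0,0,0,0,0.02,0],[0,0,0,0,0,0.02,0]]},
)

```text
clock: 23.28
eef_pos: [0.5565, -0.0563, 0.1251]
tool_rot: [0.729, 0.684, 0.0, 0.0]
ft_force: [-2.5, -0.1, 5.9]
grip_width: -0.0002
grasp_force: 3.0
```

Request:
run_rows(
  segments={"plan": [[0,0,0,0,0,0.02,0],[0,0,0,0,0,0.02,0],[0,0,0,0,0,0.02,0]]},
)

```text
clock: 23.65
eef_pos: [0.5565, -0.0563, 0.125]
tool_rot: [0.729, 0.684, 0.0, 0.0]
ft_force: [-2.9, 1.0, 8.8]
grip_width: -0.0002
grasp_force: 4.2
```

Converted, 0.0004 m is 0.016.

Request:
run_rows(
  segments={"plan": [[0,0,0,0,0,0.016,0],[0,0,0,0,0,0.016,0],[0,0,0,0,0,0.016,0],[0,0,0,0,0,0.016,0],[0,0,0,0,0,0.016,0],[0,0,0,0,0,0.016,0],[0,0,0,0,0,0.016,0],[0,0,0,0,0,0.016,0],[0,0,0,0,0,0.016,0],[0,0,0,0,0,0.016,0]]},
)

```text
clock: 24.9
eef_pos: [0.5565, -0.0563, 0.125]
tool_rot: [0.729, 0.684, 0.0, 0.001]
ft_force: [-4.5, 0.2, 10.2]
grip_width: 0.0001
grasp_force: 5.1
```

Request:
run_rows(
  segments={"plan": [[0,0,0,0,0,0,0],[0,0,0,0,0,0,0],[0,0,0,0,0,0,0],[0,0,0,0,0,0,0],[0,0,0,0,0,0,0],[0,0,0,0,0,0,0],[0,0,0,0,0,0,0],[0,0,0,0,0,0,0]]},
)

```text
clock: 25.9
eef_pos: [0.5565, -0.0563, 0.125]
tool_rot: [0.729, 0.684, 0.0, 0.001]
ft_force: [-3.3, 0.7, 10.3]
grip_width: 0.0001
grasp_force: 5.1
```

Run:
```python
from h import *
save("wrist","pics/w7.png")
```

```text
(no output)
```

View pics/w7.png

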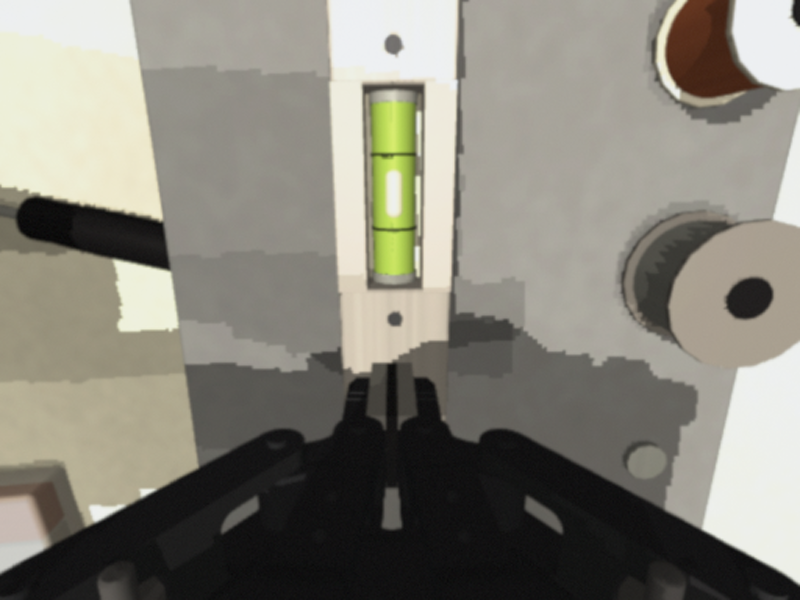

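The fingertips are pressing on the bar's solid top with about 10 N. The bubble spans rows 170–216, between the lines at 154 and 229 and centred within about 0.5 mm. Handing in.

```bash
python3 -c "
from workcell import bot
print(bot.job_done())"
```

```text
the job is handed in; nothing more can be done
None
```

I handed the job in with the level lengthwise on the shelf's middle strip, the bubble about 0.5 mm off centre between the lines and the fingertips pressing it with about 10 N. No verdict was returned; I saw nothing else disturbed.

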